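# Tip a pile of biscuits into its packing box

### The arm

A 6-joint arm with a two-finger parallel gripper is mounted at the origin on the work surface. World frame = base frame: x ahead of the robot, y to its left, z up, the work surface at z = 0. Lengths are in m, angles in rad, forces in N, time in s.
With the tool pointing down it reaches from about 0.3 to 0.825 m from the base axis. Payload 5.4 kg.
Tool frame: the origin (TCP) lies at the centre of the arm's flange, where the gripper is bolted on; the fingertips stand 190 mm ahead of it and the grasp point (between the pads) lies 171 mm ahead of it (bot.tcp_to_grasp is the distance from the TCP to the grasp point, in m); z points along the fingers, y is the line along which they close (so a half turn about z gives the same grasp; the last joint's range is limited). The gripper opens to 92 mm and grips with 3 to 60 N. Pads are 20 mm wide; open, the fingers measure 128 mm over their backs; the gripper's body (75 mm by 189 mm) begins 69 mm behind the grasp point.
Start: joints at [-1.531, 0.158, 1.597, -0, 1.386, -0.21], TCP at [0.142, -0.557, 0.405] pointing down, gripper open.
Joint ranges: [-2.91, 2.91], [-0.94, 2.29], [0.18, 2.7], [-1.29, 4.43], [0.17, 2.64], [-3, 3]. Speed limits (rad/s): [2.57, 2.57, 3.14, 3.14, 3.14, 3.14].

### API

Orientations are given as a 3x3 rotation matrix whose columns are the frame's x, y, z axes.
In Python, from station import bot gives the robot as it stands. The module is installed in compiled form; this text tells all that it offers.
- The arm moves only by the tool servo_tool, never from a script. Its argument "plan" is text: rows parted by semicolons, each of 7 numbers parted by spaces: the gripper command: -1 is fully open, 1 is shut, values between are in proportion, then the shift along the tool's x, y, z normalised to -1 to 1, where 1 is 800 mm, then the turn, a rotation vector about the tool's x, y, z normalised to -1 to 1, where 1 is 2 pi rad. A call has 1 to 5 rows; each row is the pose to reach, as a shift and turn from the pose commanded when the call began, along the tool's axes at that moment, turning the shorter way round; what a row does not reach only later rows make up. A row lasts 1/10 s, in which the tool goes at most 50 mm and 8.59 degrees, less where a joint would pass 70% of its speed; a pose out of reach is approached as far as the arm can. A call with a number of a shift or a turn outside -1 to 1 is refused whole. A call with a gripper value outside its range is refused whole. The fingers move at their own pace and stop on an object; "force" is the grip in N (left out, the last holds). Time passes only in rows, so rows that repeat a pose let the fingers close. It gives the time, the measured TCP pose, the force and the opening at its end, in the units of the state.
- bot.state(): the state, without advancing time (a new reading comes with each control period).
- bot.camera(name): name is "side" or "top" or "wrist"; returns the picture (480x640x3 uint8, red, green, blue); there is no depth.
- bot.get_calibration(name): a dict with "camera_matrix" (3x3 intrinsics, pixels), "k1" (the pictures are not rectified: a ray, as slopes to the right and down, at radius r is drawn at 1 + k1 r^2 times it, then the intrinsics apply), "world_from_camera" (4x4, takes a point from camera to world coordinates); the wrist camera has in their place "hand_eye" (4x4, takes a point from camera to tool coordinates, whose origin is the TCP and whose axes are the flange's). Camera axes: x right, y down, z forward; pixel columns grow to the right and rows downward; lengths in m; the calibration is good to about 2 mm. A picture is of the moment at which its call begins: read the wrist's pose just before it. get_calibration takes no time and is no camera call.
- bot.close_job(): hands the job in, once; it reports no verdict.
The state is a dict: "t": time; "joints": joint angles; "joint_vel": joint speeds; "joint_efforts": joint torques, N m; "position": TCP position; "orientation": TCP orientation; "wrist_force": force on the tool from outside, world axes, zero at the start; "torque": the same for the moment, N m; "gripper_width": finger opening in m.
Only numpy, scipy, OpenCV 4.12 (cv2) and the standard library are available. Lean on these libraries where they do the work, as an engineer would, in place of code of your own. Each camera call takes 0.05 s, during which the arm holds its last target. There are 200 camera calls.

### The job

Pick up the whole pile of four butter biscuits from the baking pan in one grip and pack it into the empty blue box. The box is snug, so tip the pile: bring one end down inside an end wall first while the other end is still above the rim, then lay the other end down until all four lie flat and fully home on the box's floor. Set it down without dropping it, let go, and leave the other bakes and the bench knife where they are.

Things in the scene. Friction and masses are not known exactly. Their poses are not given: they have to be found in the camera images.
- biscuit_1: Bottom biscuit of the pile: a loose golden butter biscuit with a scalloped rim, 120 x 60 x 12 mm, about 50 g, lying on the pan. Origin at its centre; x along its 120 mm, y along its 60 mm, z up. The pile is four of these lying flat on one another, squared up to about 1 mm, 48 mm high in all. To lift this one too, fingertips must come close to the pan.
- biscuit_2: Second biscuit from the bottom of the pile; size, origin and axes as biscuit_1. Squeezed together across their 60 mm width, the biscuits are carried as one pile; one above the finger pads simply rides along.
- biscuit_3: Third biscuit from the bottom of the pile; size, origin and axes as biscuit_1.
- biscuit_4: Top biscuit of the pile, with small dark dock holes on its top; size, origin and axes as biscuit_1.
- end_a (a point): On biscuit_1: middle of the lower edge of its +x end (60 mm from its centre along its +x, 6 mm below its centre).
- end_b (a point): On biscuit_1: middle of the lower edge of its -x end (60 mm from its centre along its -x, 6 mm below its centre).
- box_floor (a point): Centre of the inner floor of the empty blue plastic box, 4 mm above the table. x along the box's length, y across it, z up. The inside is 126 mm (x) by 67 mm (y) by 42 mm deep; its top 9 mm flares outward by 4 mm on every side as a lead-in. The two ends of the box are alike, and either end of the pile may go to either end of the box.
- box: The empty blue plastic box, standing firm on the table: outside 136 (x) x 77 (y) x 46 mm (8 mm more across the flared rim), walls 5 mm, floor 4 mm. Origin: centre of its underside. Each long side has a thumb cut-out in its middle, 70 mm wide, down to the floor and open to the outside, so that fingers holding the pile's long sides go down with it and open there.
- full_box: An identical blue box already filled with four biscuits, their top one with dark dock holes, standing firm on the table; not to be used. Origin: centre of its underside; x along its length.
- pan: Aluminium baking pan, 330 mm (x) by 457 mm (y), rim 25 mm high, floor 3 mm thick, standing firm on the table; the pile and the other bakes lie on it. Origin: centre of its underside.
- ring_1: Pale ring-shaped bread, 98 mm outside, 26 mm high, loose on the pan. Origin at the centre of its underside. To be left alone.
- ring_2: As ring_1. Origin at the centre of its underside. To be left alone.
- roll_1: Round brown bread roll, 68 mm across, 42 mm high, loose on the pan. Origin at the centre of its underside. To be left alone.
- roll_2: As roll_1. Origin at the centre of its underside. To be left alone.
- scraper: Bench knife (steel blade about 100 x 150 mm, dark wooden grip along one edge), 16 mm high, lying loose on the table. Origin at the centre of its underside. To be left alone.

How it is judged:
By the outcome, as a careful person would: the job done as asked, in the order asked, and still so for the second after the job is handed in, with the robot touching nothing.
It also fails if it takes over 45 s, if anything falls off the work surface, if the arm or the gripper's body presses on something with over 40 N, if the wrist force passes 120 N, or if a joint passes its speed limit or range.

## Working session

There is one attempt and no reset: what is moved stays moved. The work goes in short steps, Python scripts to look and compute and a tool call to move; the robot and the scene stay as the last step left them, time stands still between calls to the robot, and variables do not carry over. Pictures are saved under pics/ and viewed, on a budget of 10 in all, crops included, one or two more only if the job needs it, and the job is handed in when it is done.

Besides the shell and the picture viewer there is one more tool, called after "Request:" as a command line: name --argument value ..., lists and objects as JSON in quotes. servo_tool: Moves the arm, as the interface text tells. Its arguments: {"type":"object","properties":{"plan":{"type":"string"},"force":{"type":"number"}},"required":["plan"]}

```bash
mkdir -p pics; python3 - <<'E'
from station import bot
import cv2
s=bot.state();print(s)
for n in("top","side"):
    cv2.imwrite(f"pics/{n}0.png",bot.camera(n)[:,:,::-1]); print(n,bot.get_calibration(n))
print(bot.get_calibration("wrist"),bot.tcp_to_grasp)
E
```

```text
{'t': 0.0, 'joints': array([-1.53110981e+00,  1.59050354e-01,  1.59823115e+00,  1.52204666e-07,
        1.38619889e+00, -2.10130340e-01]), 'joint_vel': array([-0.00052828, -0.00057918,  0.00012197, -0.00074865,  0.00048942,
        0.00076835]), 'joint_efforts': array([ 1.74114898e-04, -3.85569012e+01, -3.22109056e+01,  7.02379947e-02,
        3.80420499e-02, -1.36030267e-04]), 'position': array([ 0.14210658, -0.5568759 ,  0.4037184 ]), 'orientation': array([[ 9.68957737e-01,  2.47226413e-01, -7.47485813e-05],
       [ 2.47226110e-01, -9.68955981e-01,  1.88625737e-03],
       [ 3.93904558e-04, -1.84618347e-03, -9.99998218e-01]]), 'wrist_force': array([-0.09842027,  0.3624241 , -0.42569317]), 'torque': array([ 0.03706228, -0.01293564,  0.01399517]), 'gripper_width': 0.09183788337422216}
top {'camera_matrix': array([[612.10873397,   0.        , 324.18617896],
       [  0.        , 612.10873397, 243.43261145],
       [  0.        ,   0.        ,   1.        ]]), 'k1': 0.012729568074458597, 'world_from_camera': array([[ 0.01791691, -0.99282066,  0.11826292,  0.33774365],
       [-0.99977
[... 503 characters left out ...]
 -1.13029817],
       [ 0.01716616, -0.82959152, -0.55810683,  0.80796799],
       [ 0.        ,  0.        ,  0.        ,  1.        ]])}
{'camera_matrix': array([[399.91075173,   0.        , 322.04135723],
       [  0.        , 399.91075173, 242.65432066],
       [  0.        ,   0.        ,   1.        ]]), 'k1': -0.03843891760957068, 'hand_eye': array([[-1.17152387e-03, -9.65629135e-01, -2.59921145e-01,
         7.32119394e-02],
       [ 9.99999251e-01, -1.03881050e-03, -6.47955395e-04,
        -1.00989851e-03],
       [ 3.55675793e-04, -2.59921710e-01,  9.65629628e-01,
         2.10296086e-02],
       [ 0.00000000e+00,  0.00000000e+00,  0.00000000e+00,
         1.00000000e+00]])} 0.1714
```

View pics/top0.png

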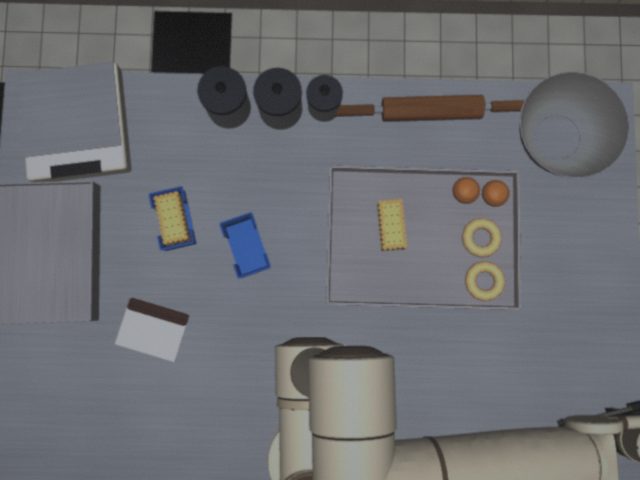

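View pics/side0.png

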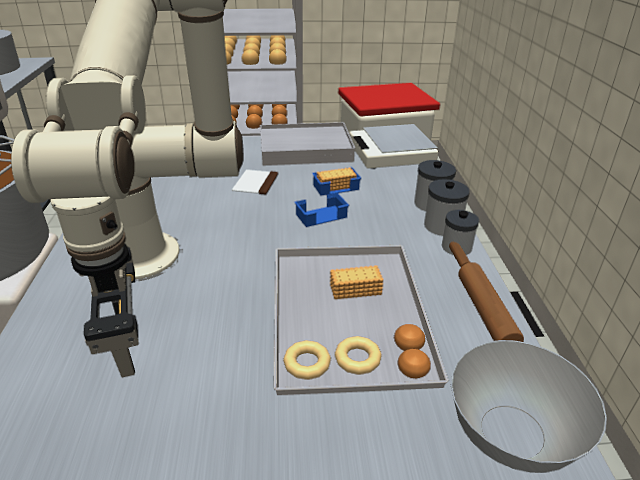

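Top view: pile at about (392,225), empty box at (246,245), full box at (173,219), scraper at (152,330). Side view confirms this, and the path between pan and empty box is clear. Next I measure by colour masks.

```bash
cat > h.py <<'E'
import numpy as np, cv2
from station import bot
def cam(name, st=None):
    c=bot.get_calibration(name)
    if name=="wrist":
        T=np.eye(4);T[:3,:3]=st["orientation"];T[:3,3]=st["position"];T=T@c["hand_eye"]
    else: T=c["world_from_camera"]
    return c["camera_matrix"],c["k1"],T
def cast(px,z,C):
    K,k1,T=C
    n=cv2.undistortPoints(np.float64(px).reshape(-1,1,2),K,np.array([k1,0,0,0.]))[:,0]
    d=np.c_[n,np.ones(len(n))]@T[:3,:3].T
    return T[:3,3]+d*((z-T[2,3])/d[:,2])[:,None]
def proj(P,C):
    K,k1,T=C
    p=(np.atleast_2d(P)-T[:3,3])@T[:3,:3]
    return cv2.projectPoints(p,np.zeros(3),np.zeros(3),K,np.array([k1,0,0,0.]))[0][:,0]
def snap(name,fn=None):
    s=bot.state();im=bot.camera(name)
    if fn: cv2.imwrite("pics/"+fn,im[:,:,::-1])
    return im,cam(name,s),s
def blobs(mask,amin):
    cs,_=cv2.findContours(mask.astype(np.uint8),cv2.RETR_EXTERNAL,cv2.CHAIN_APPROX_NONE)
    return [c for c in cs if cv2.contourArea(c)>amin]
def rect(c,z,C):
    """min-area rect of contour cast to plane z: centre, (long,short), yaw of long axis"""
    P=cast(c.reshape(-1,2),z,C)[:,:2]
    (cx,cy),_,_=r=cv2.minAreaRect((P*1000).astype(np.float32))
    b=cv2.boxPoints(r)/1000;e=[b[1]-b[0],b[2]-b[1]];e.sort(key=np.linalg.norm)
    a=np.arctan2(e[1][1],e[1][0])
    return np.array([cx,cy])/1000,np.linalg.norm(e[1]),np.linalg.norm(e[0]),(a+np.pi/2)%np.pi-np.pi/2
def masks(im):
    h=cv2.cvtColor(im,cv2.COLOR_RGB2HSV)
    return cv2.inRange(h,(100,150,40),(130,255,255)),cv2.inRange(h,(12,90,100),(35,255,255))
E
python3 - <<'E'
from h import *
C=cam("top");im=cv2.imread("pics/top0.png")[:,:,::-1].copy()
b,y=masks(im)
for n,m,z in(("blue",b,.046),("yel",y,.051)):
    for c in blobs(m,150): print(n,c.reshape(-1,2).mean(0),rect(c,z,C))
E
```

```text
blue [243.23144105 238.90829694] (array([0.50442188, 0.17288066]), np.float32(0.1393163), np.float32(0.07869474), np.float32(0.35759783))
yel [484.6        280.67619048] (array([ 0.42945282, -0.39983057]), np.float32(0.08832511), np.float32(0.087898925), np.float32(-1.5519738))
yel [391.74452555 224.25547445] (array([ 0.56018665, -0.17882217]), np.float32(0.11913804), np.float32(0.05813599), np.float32(0.102913976))
yel [170.9270073  217.74452555] (array([0.56563086, 0.35056863]), np.float32(0.1194063), np.float32(0.059217967), np.float32(0.25132477))
yel [495.74285714 192.34285714] (array([ 0.64267365, -0.43032272]), np.float32(0.058238786), np.float32(0.05654337), np.float32(-1.5513004))
yel [466.15942029 189.08695652] (array([ 0.64928253, -0.35853705]), np.float32(0.0562442), np.float32(0.05616997), np.float32(-0.77364165))
```

```bash
cat >> h.py <<'E'
from scipy.spatial.transform import Rotation as Ro
def R_of(yaw,tilt=0):
    """tool down, x at yaw; tilt>0 lowers the +x end"""
    c,s=np.cos(yaw),np.sin(yaw)
    return np.array([[c,s,0],[s,-c,0],[0,0,-1.]])@Ro.from_rotvec([0,-tilt,0]).as_matrix()
def delta(p,R,s=None):
    s=s or bot.state();R0=s["orientation"]
    d=R0.T@(np.array(p)-s["position"]);w=Ro.from_matrix(R0.T@R).as_rotvec()
    print("mm",(d*1000).round(1),"deg",np.degrees(w).round(2),"| row",(d/.8).round(5),(w/2/np.pi).round(5))
E
python3 - <<'E'
from h import *
delta([.56,-.179,.40],R_of(.103)); print(R_of(.1,.3)@[1,0,0])
E
```

```text
mm [ 498.3 -262.9    4.4] deg [-0.09 -0.01  8.41] | row [ 0.62292 -0.3286   0.00553] [-2.600e-04 -4.000e-05  2.336e-02]
[ 0.95056379  0.09537451 -0.29552021]
```

Request:
servo_tool --plan "-1 0.208 -0.11 0.002 0 0 0;-1 0.208 -0.11 0.002 0 0 0;-1 0.208 -0.11 0.002 0 0 0;-1 0.208 -0.11 0.002 0 0 0"

```text
t: 0.5
position: [0.2831, -0.4287, 0.4026]
orientation: [[0.969, 0.248, 0.0], [0.248, -0.969, 0.001], [0.0, -0.001, -1.0]]
wrist_force: [-0.5, -0.4, 0.4]
gripper_width: 0.0918
```

Request:
servo_tool --plan "-1 0.208 -0.11 0.002 0 0 0;-1 0.208 -0.11 0.002 0 0 0;-1 0.208 -0.11 0.002 0 0 0;-1 0.208 -0.11 0.002 0 0 0"

```text
t: 0.9
position: [0.4226, -0.302, 0.4011]
orientation: [[0.969, 0.249, -0.0], [0.249, -0.969, 0.001], [0.0, -0.001, -1.0]]
wrist_force: [0.3, -0.7, 0.5]
gripper_width: 0.0916
```

Request:
servo_tool --plan "-1 0.207 -0.109 0.002 0 0 0.0234;-1 0.207 -0.109 0.002 0 0 0.0234;-1 0.207 -0.109 0.002 0 0 0.0234;-1 0.207 -0.109 0.002 0 0 0.0234;-1 0.207 -0.109 0.002 0 0 0.0234"

```text
t: 1.4
position: [0.5623, -0.1752, 0.3991]
orientation: [[0.994, 0.108, -0.0], [0.108, -0.994, 0.002], [0.0, -0.002, -1.0]]
wrist_force: [0.4, -0.7, -0.3]
gripper_width: 0.0921
```

```bash
python3 - <<'E'
from h import *
im,C,s=snap("wrist","w1.png");print(s["t"],s["position"],np.abs(s["joint_vel"]).max())
im,C,s=snap("wrist","w1.png");print(s["t"],s["position"],s["orientation"].round(4),s["joints"],np.abs(s["joint_vel"]).max())
b,y=masks(im)
for c in blobs(y,1500): print(c.reshape(-1,2).mean(0),cv2.contourArea(c),rect(c,.051,C))
E
```

```text
1.4 [ 0.56229708 -0.17524497  0.39909171] 0.07684464621701403
1.45 [ 0.5610239  -0.17700367  0.3990836 ] [[ 9.943e-01  1.065e-01 -1.200e-03]
 [ 1.065e-01 -9.943e-01  7.000e-04]
 [-1.100e-03 -8.000e-04 -1.000e+00]] [-5.10860767e-01  1.96945680e-01  1.56442192e+00 -3.15301698e-05
  1.38161273e+00  9.53251902e-01] 0.057443981599447996
[554.05797101 263.42753623] 7249.0 (array([ 0.54681433, -0.38065863]), np.float32(0.0880933), np.float32(0.085120484), np.float32(1.2128245))
[326.32603406 219.17761557] 9315.5 (array([ 0.56381091, -0.17886383]), np.float32(0.12027634), np.float32(0.05902403), np.float32(0.09979677))
[619.84102564 152.70769231] 2844.5 (array([ 0.6449502, -0.407797 ]), np.float32(0.0594052), np.float32(0.039694242), np.float32(0.29902673))
[550.57619048 134.34761905] 4270.0 (array([ 0.65372662, -0.34966647]), np.float32(0.059600007), np.float32(0.05853176), np.float32(0.9687673))
```

View pics/w1.png

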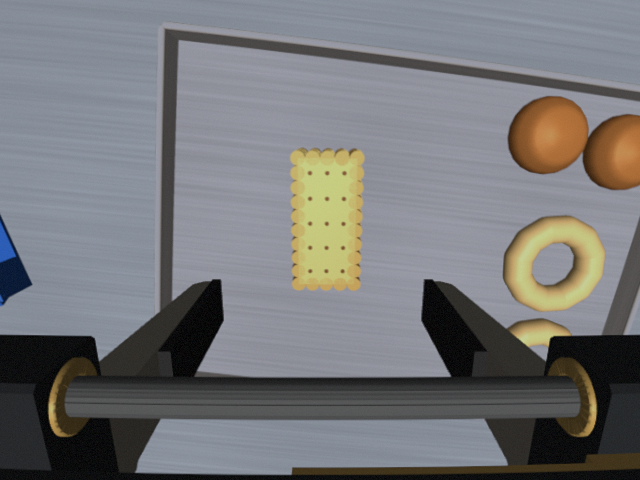

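```bash
python3 - <<'E'
from h import *
for i in range(4): im,C,s=snap("wrist")
print(s["t"],s["position"],s["orientation"].round(4),np.abs(s["joint_vel"]).max())
b,y=masks(im)
for c in blobs(y,9000): r=rect(c,.051,C);print(r)
# full yellow blob with pile, floor line
delta([*r[0],.40],R_of(r[3]),s); delta([*r[0],.003+.002+.190],R_of(r[3]),s)
im,C,s=snap("top");b,y=masks(im)
for c in blobs(y,150): print("top",rect(c,.051,C))
E
```

```text
1.65 [ 0.55927685 -0.17983617  0.39968733] [[ 9.949e-01  1.011e-01 -7.000e-04]
 [ 1.011e-01 -9.949e-01 -0.000e+00]
 [-7.000e-04 -0.000e+00 -1.000e+00]] 0.007017197453053376
(array([ 0.56361877, -0.17843735]), np.float32(0.120146304), np.float32(0.058792386), np.float32(0.09958327))
mm [ 4.5 -1.  -0.3] deg [-0.    0.04  0.1 ] | row [ 0.00558 -0.00119 -0.00039] [-1.0e-05  1.1e-04  2.7e-04]
mm [  4.6  -0.9 204.7] deg [-0.    0.04  0.1 ] | row [ 0.00575 -0.00118  0.25586] [-1.0e-05  1.1e-04  2.7e-04]
top (array([ 0.4293981 , -0.40212601]), np.float32(0.055013083), np.float32(0.05464058), np.float32(-1.5519218))
top (array([ 0.5347182 , -0.39524683]), np.float32(0.05751451), np.float32(0.055586692), np.float32(-1.5515939))
top (array([ 0.53959497, -0.18073953]), np.float32(0.058963098), np.float32(0.058368575), np.float32(0.10144293))
top (array([0.56592926, 0.35053204]), np.float32(0.11919295), np.float32(0.058984596), np.float32(0.25865066))
top (array([ 0.64265228, -0.42925409]), np.float32(0.05680736), np.float32(0.055676218), np.float32(-0.012411833))
```

Request:
servo_tool --plan "-1 0.0057 -0.0012 0.12 0 0 0;-1 0.0057 -0.0012 0.12 0 0 0;-1 0.0057 -0.0012 0.18 0 0 0;-1 0.0057 -0.0012 0.22 0 0 0;-1 0.0057 -0.0012 0.244 0 0 0"

```text
t: 2.25
position: [0.5626, -0.1777, 0.2013]
orientation: [[0.995, 0.101, -0.004], [0.101, -0.995, 0.002], [-0.004, -0.003, -1.0]]
wrist_force: [-0.5, 0.0, -0.2]
gripper_width: 0.0921
```

Request:
servo_tool --plan "-1 0 0 0 0 0 0;-1 0 0 0 0 0 0;-1 0 0 0 0 0 0"

```text
t: 2.55
position: [0.5651, -0.1783, 0.2068]
orientation: [[0.995, 0.102, 0.003], [0.102, -0.995, -0.002], [0.003, 0.002, -1.0]]
wrist_force: [-0.0, -0.5, -0.1]
gripper_width: 0.0919
```

```bash
python3 - <<'E'
from h import *
im,C,s=snap("wrist","w2.png");print(s["t"],s["position"],s["orientation"].round(4),s["wrist_force"])
im,C,s=snap("side");cv2.imwrite("pics/s2.png",cv2.resize(im[150:330,250:490],None,fx=3,fy=3)[:,:,::-1])
E
```

```text
2.55 [ 0.56512617 -0.17828335  0.20677144] [[ 0.9948  0.102   0.0031]
 [ 0.102  -0.9948 -0.0017]
 [ 0.0029  0.002  -1.    ]] [-0.00453784 -0.52810203 -0.0632568 ]
```

View pics/w2.png

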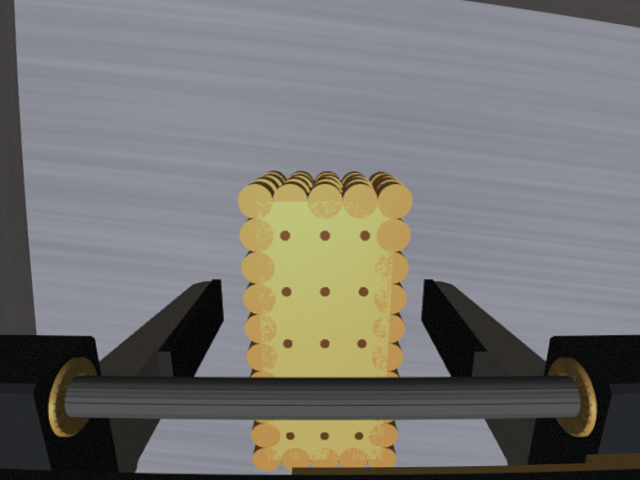

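Pile is centred between the open fingers (pile columns 240–410, fingers 222–423). Going down the last bit gently, then grip.

Request:
servo_tool --plan "-1 0 0 0.003 0 0 0;-1 0 0 0.006 0 0 0;-1 0 0 0.009 0 0 0;-1 0 0 0.011 0 0 0;-1 0 0 0.011 0 0 0"

```text
t: 3.15
position: [0.5643, -0.1774, 0.1954]
orientation: [[0.995, 0.103, -0.001], [0.103, -0.995, 0.0], [-0.001, -0.0, -1.0]]
wrist_force: [-0.4, 1.3, -0.2]
gripper_width: 0.092
```

Request:
servo_tool --plan "-1 0 0 0 0 0 0;-1 0 0 0 0 0 0;-1 0 0 0 0 0 0"

```text
t: 3.45
position: [0.5645, -0.1775, 0.196]
orientation: [[0.995, 0.103, 0.0], [0.103, -0.995, -0.0], [0.0, 0.0, -1.0]]
wrist_force: [-0.0, -0.3, 0.1]
gripper_width: 0.0918
```

Request:
servo_tool --plan "0.3 0 0 0 0 0 0;0.6 0 0 0 0 0 0;0.6 0 0 0 0 0 0;1 0 0 0 0 0 0;1 0 0 0 0 0 0" --force 35

```text
t: 3.95
position: [0.5645, -0.1776, 0.196]
orientation: [[0.995, 0.103, 0.0], [0.103, -0.995, -0.0], [0.0, 0.0, -1.0]]
wrist_force: [0.2, -0.3, -1.0]
gripper_width: 0.0602
```

Request:
servo_tool --plan "1 0 0 0 0 0 0;1 0 0 0 0 0 0;1 0 0 0 0 0 0;1 0 0 0 0 0 0"

```text
t: 4.35
position: [0.5645, -0.1776, 0.196]
orientation: [[0.995, 0.103, 0.0], [0.103, -0.995, -0.0], [0.0, 0.0, -1.0]]
wrist_force: [0.6, -1.4, 1.5]
gripper_width: 0.0599
```

Request:
servo_tool --plan "1 0 0 -0.004 0 0 0;1 0 0 -0.012 0 0 0;1 0 0 -0.03 0 0 0;1 0 0 -0.055 0 0 0;1 0 0 -0.08 0 0 0"

```text
t: 4.85
position: [0.5644, -0.1774, 0.2615]
orientation: [[0.995, 0.103, 0.0], [0.103, -0.995, 0.0], [0.0, -0.0, -1.0]]
wrist_force: [0.0, -0.0, -2.2]
gripper_width: 0.0601
```

Request:
servo_tool --plan "1 0 0 -0.03 0 0 0;1 0 0 -0.045 0 0 0;1 0 0 -0.05 0 0 0;1 0 0 -0.05 0 0 0;1 0 0 -0.05 0 0 0"

```text
t: 5.35
position: [0.564, -0.1772, 0.2987]
orientation: [[0.995, 0.103, -0.002], [0.103, -0.995, 0.001], [-0.002, -0.001, -1.0]]
wrist_force: [-0.5, -1.2, -2.8]
gripper_width: 0.0598
```

```bash
python3 - <<'E'
from h import *
im,C,s=snap("wrist");a=im
im2,C2,s=snap("side");b=cv2.resize(im2[130:310,270:450],(480,480))
cv2.imwrite("pics/g1.png",cv2.resize(np.hstack([a,b]),None,fx=.7,fy=.7)[:,:,::-1]);print(s["t"],s["position"],s["gripper_width"],s["wrist_force"],s["joints"])
E
```

```text
5.4 [ 0.5639471  -0.17723916  0.29846217] 0.06004897502706977 [-0.12066218  0.37496314 -3.17486435] [-5.08746214e-01  3.01084102e-01  1.64767769e+00 -3.27686357e-05
  1.19545067e+00  9.59321140e-01]
```

View pics/g1.png

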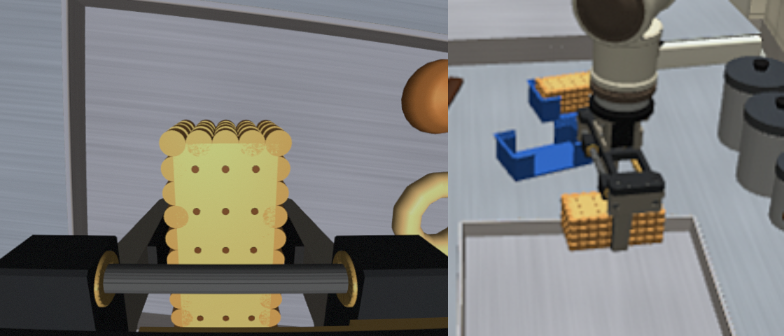

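All four biscuits are in the grip, level (side crop). Moving to a view pose inward of the empty box.

```bash
python3 - <<'E'
from h import *
delta([.400,.134,.47],R_of(.358))
E
```

```text
mm [-131.6 -326.7 -170.8] deg [ -0.1    0.11 -14.63] | row [-0.16447 -0.40835 -0.21345] [-0.00028  0.0003  -0.04063]
```

Request:
servo_tool --plan "1 -0.01 -0.025 -0.013 0 0 0;1 -0.024 -0.06 -0.032 0 0 0;1 -0.042 -0.105 -0.056 0 0 0;1 -0.06 -0.15 -0.08 0 0 0;1 -0.08 -0.2 -0.106 0 0 0"

```text
t: 5.95
position: [0.4833, -0.0239, 0.3843]
orientation: [[0.995, 0.102, -0.002], [0.102, -0.995, 0.001], [-0.002, -0.001, -1.0]]
wrist_force: [-0.7, 0.7, -1.4]
gripper_width: 0.0599
```

Request:
servo_tool --plan "1 -0.02 -0.05 -0.026 0 0 -0.01;1 -0.04 -0.1 -0.05 0 0 -0.02;1 -0.06 -0.15 -0.08 0 0 -0.03;1 -0.077 -0.19 -0.097 0 0 -0.037;1 -0.0845 -0.208 -0.107 0 0 -0.0406"

```text
t: 6.45
position: [0.3987, 0.1358, 0.4713]
orientation: [[0.935, 0.354, 0.001], [0.354, -0.935, 0.001], [0.001, -0.0, -1.0]]
wrist_force: [0.2, 0.7, -1.4]
gripper_width: 0.0596
```

Request:
servo_tool --plan "1 0 0 0 0 0 0;1 0 0 0 0 0 0;1 0 0 0 0 0 0;1 0 0 0 0 0 0;1 0 0 0 0 0 0"

```text
t: 6.95
position: [0.4003, 0.1331, 0.4697]
orientation: [[0.937, 0.349, -0.001], [0.349, -0.937, -0.0], [-0.001, -0.0, -1.0]]
wrist_force: [-0.0, -0.4, -1.8]
gripper_width: 0.0599
```

```bash
python3 - <<'E'
from h import *
im,C,s=snap("wrist","w3.png");print(s["t"],s["position"],s["orientation"].round(4),np.abs(s["joint_vel"]).max(),s["gripper_width"])
b,y=masks(im)
for c in blobs(b,1500): print(c.reshape(-1,2).min(0),c.reshape(-1,2).max(0),cv2.contourArea(c),rect(c,.046,C))
E
```

```text
6.95 [0.40034915 0.13307223 0.46970201] [[ 9.372e-01  3.489e-01 -1.200e-03]
 [ 3.489e-01 -9.372e-01 -1.000e-04]
 [-1.200e-03 -3.000e-04 -1.000e+00]] 0.004994475495848983 0.05993657634510023
[276  11] [366 167] 12311.5 (array([0.50528366, 0.1746839 ]), np.float32(0.14120352), np.float32(0.08332552), np.float32(0.356629))
[113   0] [212  46] 1696.5 (array([0.51512067, 0.33455554]), np.float32(0.09161836), np.float32(0.039825443), np.float32(-1.3114717))
```

View pics/w3.png

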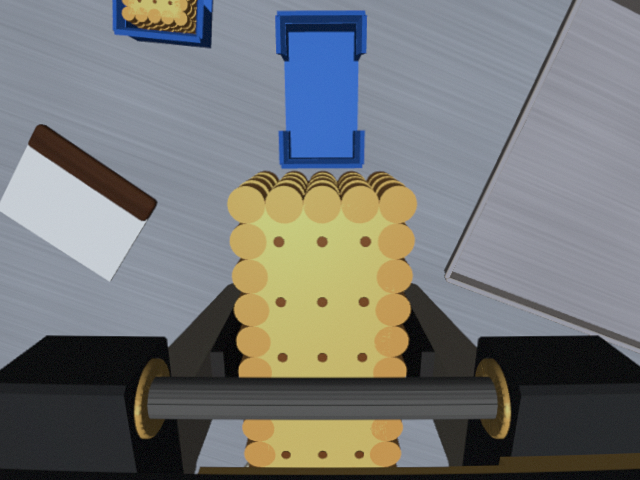

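Box fully visible (columns 276–366, rows 11–167); the pile's middle dock-hole row is at about (322,357). Use the dock holes to get pile position in the tool frame.

```bash
python3 - <<'E'
from h import *
im=cv2.imread("pics/w3.png")[:,:,::-1].copy();h=cv2.cvtColor(im,cv2.COLOR_RGB2HSV)
s=bot.state();C=cam("wrist",s)
g=cv2.cvtColor(im,cv2.COLOR_RGB2GRAY)
m=np.zeros_like(g);m[225:470,262:382]=(g[225:470,262:382]<130)
T=[]
for c in blobs(m,20):
    if cv2.contourArea(c)<200:
        M=cv2.moments(c);p=[M["m10"]/M["m00"],M["m01"]/M["m00"]]
        w=cast([p],s["position"][2]-.145,C)[0]; t=s["orientation"].T@(w-s["position"]);T.append(t);print(np.round(p,1),(t*1000).round(1))
# pile initial wrist measure in tool of grasp
R=R_of(.103);print(R.T@(np.array([.5636,-.1784,0])-[.5645,-.1776,0]))
bx=np.array([.50528,.17468]);print(s["orientation"].T@(np.r_[bx,0]-s["position"]))
E
```

```text
[359.  454.1] [-43.2  12.9 145. ]
[322.  454.3] [-43.2  -1.2 145. ]
[285.6 454.3] [-43.2 -15.  145. ]
[361.8 357. ] [ -1.4  12.8 145. ]
[322. 357.] [ -1.4  -1.1 145. ]
[282.2 357. ] [ -1.4 -15.  145. ]
[363.5 301.5] [ 19.6  12.8 145. ]
[321.8 301.5] [ 19.6  -1.2 145. ]
[280.4 301.6] [ 19.5 -15.  145. ]
[278.4 241.5] [ 40.3 -15.1 145. ]
[365.2 241.2] [ 40.4  12.8 145. ]
[321.7 241.4] [ 40.4  -1.2 145. ]
[-0.00097748  0.00070322  0.        ]
[ 0.11327716 -0.00212785  0.46975932]
```

```bash
cat >> h.py <<'E'
BOX=np.array([.50528,.17468,.004]);YAW=.3566;OFF=np.array([-.0014,-.0011,.193])
def wp(xa,za,deg):
    """TCP pose putting end_a (+x end, bottom) at box x=xa, za above floor (mm), tilt deg"""
    R=R_of(YAW,np.radians(deg));B=R_of(YAW)
    return BOX+B@[xa/1e3,0,-za/1e3]-R@(OFF+[.06,0,0]),R
def chain(ws,s=None):
    s=s or bot.state()
    for w in ws:
        p,R=wp(*w);print(w,end=" ");delta(p,R,s);s=dict(position=p,orientation=R)
E
python3 - <<'E'
from h import *
chain([(50.6,100,0),(50.6,70,22),(50.6,8,22)])
E
```

```text
(50.6, 100, 0) mm [105.   -1.1 172.8] deg [-0.01  0.05  0.  ] | row [ 0.13127 -0.00138  0.21596] [-4.0e-05  1.4e-04  1.0e-05]
(50.6, 70, 22) mm [76.6 -0.  22.1] deg [  0. -22.  -0.] | row [ 0.09571 -0.       0.02763] [ 0.      -0.06111 -0.     ]
(50.6, 8, 22) mm [23.2  0.  57.5] deg [0. 0. 0.] | row [0.02903 0.      0.07186] [0. 0. 0.]
```

Request:
servo_tool --plan "1 0.015 -0.0002 0.024 0 0 0;1 0.04 -0.0004 0.066 0 0 0;1 0.07 -0.0007 0.115 0 0 0;1 0.1 -0.001 0.165 0 0 0;1 0.122 -0.0012 0.2 0 0 0"

```text
t: 7.5
position: [0.4915, 0.1688, 0.3072]
orientation: [[0.937, 0.35, -0.003], [0.35, -0.937, -0.0], [-0.003, -0.001, -1.0]]
wrist_force: [0.1, 0.4, -1.1]
gripper_width: 0.0595
```

Request:
servo_tool --plan "1 0.0093 -0.0002 0.016 0 0 0;1 0.0093 -0.0002 0.016 0 0 0;1 0.0093 -0.0002 0.016 0 0 0"

```text
t: 7.8
position: [0.4981, 0.1713, 0.2977]
orientation: [[0.937, 0.35, -0.0], [0.35, -0.937, -0.0], [-0.0, 0.0, -1.0]]
wrist_force: [0.7, -0.0, -2.2]
gripper_width: 0.0599
```

Request:
servo_tool --plan "1 0.01 0 0.004 0 -0.006 0;1 0.03 0 0.01 0 -0.019 0;1 0.055 0 0.017 0 -0.035 0;1 0.08 0 0.024 0 -0.05 0;1 0.0957 0 0.0276 0 -0.0611 0"

```text
t: 8.3
position: [0.5711, 0.1985, 0.277]
orientation: [[0.869, 0.35, -0.35], [0.324, -0.937, -0.132], [-0.374, 0.001, -0.927]]
wrist_force: [-0.1, 0.7, -1.3]
gripper_width: 0.0598
```

Request:
servo_tool --plan "1 0 0 0 0 0 0;1 0 0 0 0 0 0;1 0 0 0 0 0 0;1 0 0 0 0 0 0;1 0 0 0 0 0 0"

```text
t: 8.8
position: [0.5694, 0.1982, 0.276]
orientation: [[0.869, 0.35, -0.35], [0.325, -0.937, -0.131], [-0.374, 0.0, -0.928]]
wrist_force: [0.5, 0.2, -2.5]
gripper_width: 0.0599
```

```bash
python3 - <<'E'
from h import *
im,C,s=snap("wrist");a=im
im2,C2,s=snap("side");b=cv2.resize(im2[110:260,260:410],(480,480))
cv2.imwrite("pics/g2.png",cv2.resize(np.hstack([a,b]),None,fx=.7,fy=.7)[:,:,::-1])
cv2.imwrite("pics/w4.png",a[:,:,::-1])
print(s["t"],s["position"],s["gripper_width"],s["wrist_force"],s["joints"].round(2))
chain([(50.6,70,22)],s)
E
```

```text
8.85 [0.56943717 0.19823183 0.27590567] 0.06005934648632719 [-0.04198771 -0.45321995 -2.19428987] [ 0.15  0.48  1.48 -0.08  1.56  1.38]
(50.6, 70, 22) mm [0.6 0.8 0.9] deg [ 0.03 -0.05  0.06] | row [0.00073 0.00097 0.00106] [ 8.0e-05 -1.4e-04  1.6e-04]
```

View pics/g2.png

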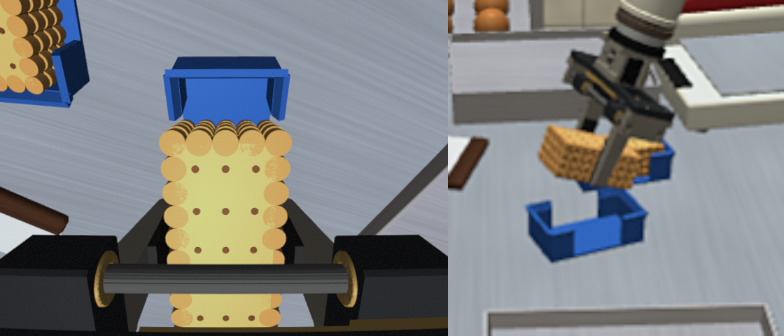

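```bash
python3 - <<'E'
from h import *
s=bot.state();C=cam("wrist",s);im=cv2.imread("pics/w4.png")[:,:,::-1]
B=R_of(YAW)
def P(x,y,z): return BOX*[1,1,0]+B@np.array([x,-y,-z])/1e3
for q in [(72,42.5,46),(72,-42.5,46),(72,0,46),(67,0,46),(63,0,37),(63,0,4),(63,33.5,4),(35,42.5,46),(35,-42.5,46)]: print(q,proj(P(*q),C).round(1))
for c in(300,322,345): print(c,im[76:185:1,c,2])
b,_=masks(im.copy())
for r in (106,112,120,140,160):
    x=np.nonzero(b[r,200:440])[0]+200; print(r,x.min(),x.max())
E
```

```text
(72, 42.5, 46) [[230.2 100.2]]
(72, -42.5, 46) [[417.3 100.3]]
(72, 0, 46) [[323.8 100. ]]
(67, 0, 46) [[323.7 110.9]]
(63, 0, 37) [[323.7 112.8]]
(63, 0, 4) [[323.5  92.5]]
(63, 33.5, 4) [[262.8  92.7]]
(35, 42.5, 46) [[240.  173.5]]
(35, -42.5, 46) [[407.2 173.5]]
300 [172 169 170 170 136  95  81  80  80  81  82  80  82  82  80  80  78  79
  81  81  80  78 108 192 193 193 192 192 193 192 192 193 193 181 138 117
 167 198 201 198 199 197 199 200 199 200 199 198 198 196 197 199 198 197
 198 196 198 197 198 197 197 199 197 194 196 197 197 198 198 196 198 197
 196 194 198 196 195 195 195 195 197 197 194 196 195 196 196 196 194 194
 194 195 196 197 197 178 109  47  61  90  83  53  31  42  76  75  49  31
  31]
322 [166 170 169 168 136  93  79  80  79  83  80  81  82  79  80  84  78  84
  80  79  80  84 127 192 193 192 191 193 193 193 192 194 195 176 121 118
 166 199 197 198 199 198 199 199 199 198 198 197 197 199 197 197 199 197
 198 196 197 195 198 197 196 198 196 196 196 196 198 197 196 197 197 194
 196 197 194 197 196 197 196 197 193 196 193 195 195 194 196 196 195 196
 193 196 195 193 152  79  56  78  51  36  82  62  30  37  93 103  75  40
  30]
345 [164 161 162 163 122  89  95  85  80  80  81  80  83  81  82  79  82  79
  81  82  79  85 124 191 194 193 193 191 191 191 193 193 191 177 119 129
 181 198 198 196 196 199 195 196 196 197 196 197 195 197 197 197 196 196
 195 195 198 196 196 196 196 197 196 195 196 197 194 195 194 194 194 195
 193 195 195 197 194 195 195 194 195 194 194 194 194 193 194 194 192 193
 194 194 194 194 195 170 113  50  48  74  51  28  47  76  83  55  31  25
  50]
106 236 411
112 234 413
120 235 412
140 238 409
160 240 407
```

```bash
sed -i 's/^BOX=.*YAW=.3566/BOX=np.array([.50575,.17485,.004]);YAW=.3566/' h.py; python3 - <<'E'
from h import *
chain([(50.6,70,22),(50.6,30,22),(50.6,10,22),(52.4,9,18),(54.3,8,14),(56.2,7,10),(57.6,6,6.5),(59,4,3),(59.9,1.5,0.5)])
E
```

```text
(50.6, 70, 22) mm [0.9 0.8 0.6] deg [ 0.03 -0.04  0.06] | row [0.00116 0.00098 0.00073] [ 8.0e-05 -1.1e-04  1.8e-04]
(50.6, 30, 22) mm [15.   0.  37.1] deg [0. 0. 0.] | row [0.01873 0.      0.04636] [0. 0. 0.]
(50.6, 10, 22) mm [ 7.5  0.  18.5] deg [0. 0. 0.] | row [0.00937 0.      0.02318] [0. 0. 0.]
(52.4, 9, 18) mm [-11.3   0.    4.8] deg [-0.  4. -0.] | row [-0.0141   0.       0.00601] [-0.       0.01111 -0.     ]
(54.3, 8, 14) mm [-11.2  -0.    4.9] deg [-0.  4.  0.] | row [-0.01401 -0.       0.00615] [-0.       0.01111  0.     ]
(56.2, 7, 10) mm [-11.2  -0.    5.1] deg [ 0.  4. -0.] | row [-0.01404 -0.       0.00634] [ 0.       0.01111 -0.     ]
(57.6, 6, 6.5) mm [-10.1   0.    4.7] deg [0.  3.5 0. ] | row [-0.01265  0.       0.00585] [0.      0.00972 0.     ]
(59, 4, 3) mm [-10.1  -0.    5.8] deg [-0.   3.5  0. ] | row [-0.01257 -0.       0.00721] [-0.       0.00972  0.     ]
(59.9, 1.5, 0.5) mm [-7.3  0.   5.2] deg [0.  2.5 0. ] | row [-0.00917  0.       0.00649] [0.      0.00694 0.     ]
```

Descend to 10 mm over the floor at 22° tilt, then check.

Request:
servo_tool --plan "1 0.003 0.001 0.006 0 0 0.0002;1 0.008 0.001 0.017 0 0 0.0002;1 0.014 0.001 0.032 0 0 0.0002;1 0.018 0.001 0.042 0 0 0.0002;1 0.0199 0.001 0.0471 0 0 0.0002"

```text
t: 9.4
position: [0.57, 0.1977, 0.2324]
orientation: [[0.868, 0.349, -0.354], [0.323, -0.937, -0.132], [-0.377, -0.0, -0.926]]
wrist_force: [-0.8, 1.3, -2.6]
gripper_width: 0.0599
```

Request:
servo_tool --plan "1 0.002 0 0.005 0 0 0;1 0.0045 0 0.011 0 0 0;1 0.007 0 0.017 0 0 0;1 0.0085 0 0.021 0 0 0;1 0.0094 0 0.0232 0 0 0"

```text
t: 9.9
position: [0.5706, 0.1978, 0.2142]
orientation: [[0.869, 0.349, -0.351], [0.324, -0.937, -0.131], [-0.375, 0.0, -0.927]]
wrist_force: [-0.6, 0.4, -1.6]
gripper_width: 0.06
```

Request:
servo_tool --plan "1 0 0 0 0 0 0;1 0 0 0 0 0 0;1 0 0 0 0 0 0"

```text
t: 10.2
position: [0.5708, 0.1979, 0.2148]
orientation: [[0.869, 0.349, -0.35], [0.324, -0.937, -0.131], [-0.374, 0.001, -0.927]]
wrist_force: [-0.2, -0.3, -2.8]
gripper_width: 0.0599
```

```bash
python3 - <<'E'
from h import *
im,C,s=snap("wrist","w5.png");a=im
im2,C2,s=snap("side");b=cv2.resize(im2[130:250,270:390],(480,480))
cv2.imwrite("pics/g3.png",cv2.resize(np.hstack([a,b]),None,fx=.7,fy=.7)[:,:,::-1])
print(s["t"],s["position"],s["gripper_width"],s["wrist_force"],s["torque"])
chain([(50.6,10,22),(52.4,9,18)],s)
E
```

```text
10.25 [0.57078023 0.19787285 0.21482461] 0.060185823621117004 [ 0.01650299 -0.09112947 -1.92551392] [ 0.08109672 -0.21442094  0.00959522]
(50.6, 10, 22) mm [-0.4 -0.   0.1] deg [ 0.03 -0.04 -0.  ] | row [-5.1e-04 -3.0e-05  1.1e-04] [ 1.e-04 -1.e-04 -1.e-05]
(52.4, 9, 18) mm [-11.3   0.    4.8] deg [-0.  4. -0.] | row [-0.0141   0.       0.00601] [-0.       0.01111 -0.     ]
```

View pics/g3.png

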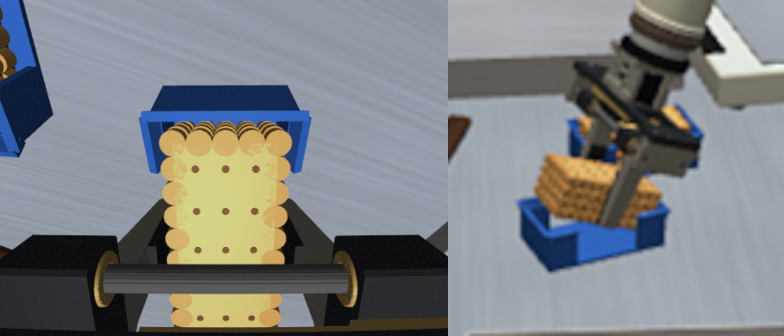

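Low end is inside the end wall, the high end above the rim, laterally centred (pile 160–291, box 140–310 in the reduced picture). Quick check of the longitudinal gap numerically before laying it down.

```bash
python3 - <<'E'
from h import *
s=bot.state();C=cam("wrist",s);im=cv2.imread("pics/w5.png")[:,:,::-1]
B=R_of(YAW)
def P(x,y,z): return BOX*[1,1,0]+B@np.array([x,-y,-z])/1e3
for q in [(72,0,46),(67,0,46),(72,42.5,46),(72,-42.5,46),(68,0,46)]: print(q,proj(P(*q),C).round(1))
for c in(300,322,345): print(c,im[150:190,c,2])
print([c for c in im[165,195:450,2]])
E
```

```text
(72, 0, 46) [[321.6 159.3]]
(67, 0, 46) [[321.7 172.9]]
(72, 42.5, 46) [[193.6 159.7]]
(72, -42.5, 46) [[449.7 159.5]]
(68, 0, 46) [[321.6 170.2]]
300 [ 80  81  81  82  80  82  83  85 144 187 196 196 197 196 194 197 196 195
 197 196 197 198 197 122  65  87  84  52  33  48  78  81  55  31  31  52
  84 100  94  80]
322 [ 82  83  82  82  81  80  79  86 172 196 196 195 197 195 197 196 199 196
 195 197 198 198 197 138  62  37  80  64  36  36  93 100  77  38  29  48
  95 102 101 101]
345 [ 81  83  82  81  82  81  78  90 171 197 197 195 195 196 196 195 196 196
 197 197 198 198 195 112  52  73  50  31  50  78  82  56  28  25  49  80
  96  73  47  31]
[np.uint8(169), np.uint8(170), np.uint8(173), np.uint8(170), np.uint8(172), np.uint8(171), np.uint8(180), np.uint8(191), np.uint8(192), np.uint8(192), np.uint8(196), np.uint8(192), np.uint8(194), np.uint8(192), np.uint8(193), np.uint8(193), np.uint8(195), np.uint8(194), np.uint8(193), np.uint8(194), np.uint8(193), np.uint8(193), np.uint8(194), np.uint8(191), np.uint8(193), np.uint8(192), np.uint8(194), np.uint8(192), np.uint8(193), np.uint8(192)
[... 2676 characters left out ...]
int8(191), np.uint8(196), np.uint8(193), np.uint8(194), np.uint8(196), np.uint8(192), np.uint8(193), np.uint8(194), np.uint8(191), np.uint8(193), np.uint8(194), np.uint8(193), np.uint8(193), np.uint8(194), np.uint8(193), np.uint8(194), np.uint8(194), np.uint8(193), np.uint8(194), np.uint8(190), np.uint8(194), np.uint8(193), np.uint8(192), np.uint8(191), np.uint8(193), np.uint8(190), np.uint8(194), np.uint8(191), np.uint8(192), np.uint8(194), np.uint8(192), np.uint8(190), np.uint8(192), np.uint8(192), np.uint8(189), np.uint8(192), np.uint8(192), np.uint8(192), np.uint8(173), np.uint8(168), np.uint8(168), np.uint8(169), np.uint8(168), np.uint8(170), np.uint8(170), np.uint8(168), np.uint8(169)]
```

Rim observed within 0.4 mm of prediction, lateral within 0.1 mm. Laying the other end down.

Request:
servo_tool --plan "1 -0.0045 0 0.002 0 0.0037 0;1 -0.009 0 0.004 0 0.0074 0;1 -0.0138 0 0.006 0 0.0111 0"

```text
t: 10.6
position: [0.5589, 0.1935, 0.2141]
orientation: [[0.892, 0.349, -0.288], [0.332, -0.937, -0.108], [-0.307, 0.0, -0.952]]
wrist_force: [0.3, 0.4, -2.0]
gripper_width: 0.0601
```

Request:
servo_tool --plan "1 -0.0047 0 0.002 0 0.0037 0;1 -0.0094 0 0.0041 0 0.0074 0;1 -0.014 0 0.0062 0 0.0111 0;1 -0.014 0 0.0062 0 0.0111 0;1 -0.014 0 0.0062 0 0.0111 0"

```text
t: 11.1
position: [0.5479, 0.1893, 0.2131]
orientation: [[0.909, 0.349, -0.226], [0.339, -0.937, -0.085], [-0.242, 0.0, -0.97]]
wrist_force: [-0.5, 0.0, -2.4]
gripper_width: 0.06
```

```bash
python3 - <<'E'
from h import *
s=bot.state();print(s["t"],s["gripper_width"],s["wrist_force"],s["torque"])
chain([(54.5,8,14),(56.4,7,10),(57.8,6,6.5),(59.2,4,3)],s)
E
```

```text
11.1 0.059996883588871584 [-0.45111497  0.04274883 -2.36635476] [ 0.06605931 -0.20940912  0.00536171]
(54.5, 8, 14) mm [-0.3 -0.  -0.3] deg [ 0.03 -0.   -0.01] | row [-3.5e-04 -4.0e-05 -4.1e-04] [ 7.e-05 -1.e-05 -2.e-05]
(56.4, 7, 10) mm [-11.2  -0.    5.1] deg [ 0.  4. -0.] | row [-0.01404 -0.       0.00634] [ 0.       0.01111 -0.     ]
(57.8, 6, 6.5) mm [-10.1   0.    4.7] deg [0.  3.5 0. ] | row [-0.01265  0.       0.00585] [0.      0.00972 0.     ]
(59.2, 4, 3) mm [-10.1  -0.    5.8] deg [-0.   3.5  0. ] | row [-0.01257 -0.       0.00721] [-0.       0.00972  0.     ]
```

No contact. Continue to 3°.

Request:
servo_tool --plan "1 -0.0047 0 0.002 0 0.0037 0;1 -0.0094 0 0.004 0 0.0074 0;1 -0.0142 0 0.006 0 0.0111 0"

```text
t: 11.4
position: [0.5362, 0.185, 0.2109]
orientation: [[0.923, 0.349, -0.161], [0.344, -0.937, -0.061], [-0.172, 0.0, -0.985]]
wrist_force: [0.5, 0.4, -1.9]
gripper_width: 0.0603
```

Request:
servo_tool --plan "1 -0.0042 0 0.002 0 0.0032 0;1 -0.0084 0 0.004 0 0.0065 0;1 -0.0127 0 0.0058 0 0.0097 0"

```text
t: 11.7
position: [0.526, 0.1812, 0.2081]
orientation: [[0.931, 0.349, -0.105], [0.347, -0.937, -0.04], [-0.112, 0.0, -0.994]]
wrist_force: [0.9, -0.2, -1.9]
gripper_width: 0.06
```

Request:
servo_tool --plan "1 -0.0042 0 0.0024 0 0.0032 0;1 -0.0084 0 0.0048 0 0.0065 0;1 -0.0126 0 0.0072 0 0.0097 0;1 -0.0126 0 0.0072 0 0.0097 0;1 -0.0126 0 0.0072 0 0.0097 0"

```text
t: 12.2
position: [0.5163, 0.1776, 0.2036]
orientation: [[0.936, 0.349, -0.049], [0.349, -0.937, -0.019], [-0.053, 0.0, -0.999]]
wrist_force: [1.0, 0.3, -2.0]
gripper_width: 0.0598
```

```bash
python3 - <<'E'
from h import *
s=bot.state();print(s["t"],s["gripper_width"],s["wrist_force"],s["torque"])
chain([(59.2,4,3),(60,1.5,0.7),(60.2,.3,.0)],s)
E
```

```text
12.2 0.059797511820576174 [ 0.98652793  0.31492419 -1.95112188] [ 0.01344975 -0.05580259 -0.00667493]
(59.2, 4, 3) mm [-0.1 -0.  -0.2] deg [0.02 0.03 0.  ] | row [-1.1e-04 -5.0e-05 -2.1e-04] [7.e-05 8.e-05 0.e+00]
(60, 1.5, 0.7) mm [-6.8  0.   5. ] deg [0.  2.3 0. ] | row [-0.00846  0.       0.0062 ] [0.      0.00639 0.     ]
(60.2, 0.3, 0.0) mm [-2.1  0.   1.9] deg [0.  0.7 0. ] | row [-0.00267  0.       0.00241] [0.      0.00194 0.     ]
```

Request:
servo_tool --plan "1 -0.0028 0 0.002 0 0.0021 0;1 -0.0057 0 0.004 0 0.0043 0;1 -0.0085 0 0.006 0 0.0064 0;1 -0.0085 0 0.006 0 0.0064 0"

```text
t: 12.6
position: [0.5092, 0.175, 0.1988]
orientation: [[0.937, 0.349, -0.012], [0.349, -0.937, -0.005], [-0.013, 0.0, -1.0]]
wrist_force: [0.9, 0.2, -2.1]
gripper_width: 0.0598
```

Request:
servo_tool --plan "1 -0.0009 0 0.0006 0 0.0007 0;1 -0.0018 0 0.0012 0 0.0013 0;1 -0.0026 0 0.0018 0 0.002 0;1 -0.0026 0 0.0018 0 0.002 0;1 -0.0026 0 0.0018 0 0.002 0"

```text
t: 13.1
position: [0.5079, 0.1744, 0.1978]
orientation: [[0.937, 0.349, 0.0], [0.349, -0.937, -0.0], [0.0, 0.0, -1.0]]
wrist_force: [0.2, 0.1, -2.5]
gripper_width: 0.06
```

```bash
python3 - <<'E'
from h import *
s=bot.state();print(s["t"],s["gripper_width"],s["wrist_force"],s["torque"])
chain([(60.2,0,0)],s)
E
```

```text
13.1 0.0600272949548925 [ 0.19994836  0.05216056 -2.4900781 ] [ 0.03825023 -0.03985234  0.0228228 ]
(60.2, 0, 0) mm [-0.2 -0.   0.8] deg [ 0.03 -0.    0.  ] | row [-3.00e-04 -3.00e-05  1.03e-03] [ 7.e-05 -1.e-05  1.e-05]
```

Request:
servo_tool --plan "1 0 0 0.0005 0 0 0;1 0 0 0.001 0 0 0;1 0 0 0.001 0 0 0;1 0 0 0.001 0 0 0"

```text
t: 13.5
position: [0.5078, 0.1744, 0.197]
orientation: [[0.937, 0.349, 0.0], [0.349, -0.937, -0.0], [-0.0, 0.0, -1.0]]
wrist_force: [-0.6, -0.8, -2.2]
gripper_width: 0.0599
```

Request:
servo_tool --plan "1 0 0 0.0003 0 0 0;1 0 0 0.0006 0 0 0;1 0 0 0.0006 0 0 0;1 0 0 0.0006 0 0 0"

```text
t: 13.9
position: [0.5079, 0.1744, 0.1969]
orientation: [[0.937, 0.349, 0.0], [0.349, -0.937, -0.0], [-0.0, 0.0, -1.0]]
wrist_force: [-3.1, -0.9, 5.7]
gripper_width: 0.06
```

Floor felt at exactly the expected height (+5.7 N). Release and check.

Request:
servo_tool --plan "-0.35 0 0 0 0 0 0;-0.45 0 0 0 0 0 0;-0.6 0 0 0 0 0 0;-0.7 0 0 0 0 0 0;-0.7 0 0 0 0 0 0"

```text
t: 14.4
position: [0.5079, 0.1744, 0.1964]
orientation: [[0.937, 0.349, 0.0], [0.349, -0.937, -0.0], [0.0, 0.0, -1.0]]
wrist_force: [0.7, 0.3, 0.3]
gripper_width: 0.0782
```

Request:
servo_tool --plan "-0.7 0 0 0 0 0 0;-0.7 0 0 -0.005 0 0 0;-0.7 0 0 -0.015 0 0 0;-0.7 0 0 -0.035 0 0 0;-0.7 0 0 -0.07 0 0 0"

```text
t: 14.9
position: [0.507, 0.1743, 0.2521]
orientation: [[0.937, 0.349, -0.003], [0.349, -0.937, -0.001], [-0.003, -0.0, -1.0]]
wrist_force: [-0.1, 0.1, -0.4]
gripper_width: 0.0777
```

Request:
servo_tool --plan "-0.7 0 0 -0.05 0 0 0;-0.7 0 0 -0.1 0 0 0;-0.7 0 0 -0.14 0 0 0;-0.7 0 0 -0.16 0 0 0;-0.7 0 0 -0.165 0 0 0"

```text
t: 15.4
position: [0.5084, 0.1746, 0.388]
orientation: [[0.937, 0.349, 0.006], [0.349, -0.937, 0.0], [0.006, 0.002, -1.0]]
wrist_force: [0.2, -0.1, 0.4]
gripper_width: 0.0781
```

Request:
servo_tool --plan "-0.7 0 0 0 0 0 0;-0.7 0 0 0 0 0 0;-0.7 0 0 0 0 0 0;-0.7 0 0 0 0 0 0"

```text
t: 15.8
position: [0.5076, 0.1745, 0.3833]
orientation: [[0.937, 0.349, -0.002], [0.349, -0.937, -0.001], [-0.002, -0.0, -1.0]]
wrist_force: [-0.5, 0.2, 0.1]
gripper_width: 0.0778
```

```bash
python3 - <<'E'
from h import *
im,C,s=snap("wrist","w6.png");a=im
im2,C2,_=snap("side","s6.png");b=cv2.resize(im2[140:240,270:370],(480,480),interpolation=cv2.INTER_CUBIC)
cv2.imwrite("pics/g4.png",cv2.resize(np.hstack([a,b]),None,fx=.7,fy=.7)[:,:,::-1])
print(s["t"],s["position"],s["gripper_width"],s["wrist_force"])
_,y=masks(im)
for c in blobs(y,3000): print(rect(c,.052,C))
E
```

```text
15.8 [0.50757182 0.17445447 0.3832785 ] 0.07779628439480452 [-0.47954281  0.15784897  0.09065305]
(array([0.50712848, 0.17522981]), np.float32(0.1210059), np.float32(0.060262155), np.float32(0.35632002))
(array([0.56435065, 0.34769345]), np.float32(0.11121869), np.float32(0.06797502), np.float32(0.24883723))
```

View pics/g4.png

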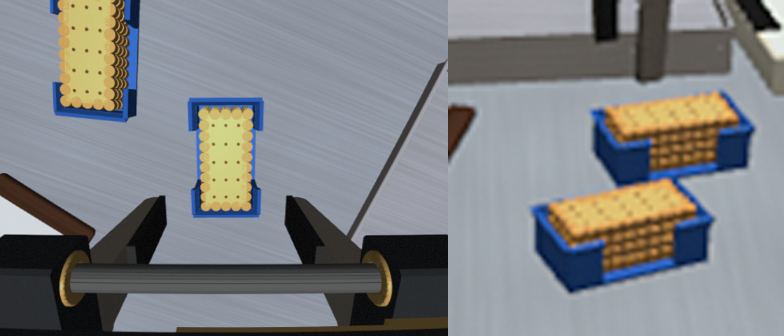

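Pile sits level in the box, looking just like the full box beside it. The top face measures 121 × 60 mm at the expected height, with yaw equal to the box's. Handing in.

```bash
python3 -c "
from station import bot
print(bot.state()['t'],bot.close_job())"
```

```text
the job is handed in; nothing more can be done
15.9 None
```

The four biscuits are in the empty blue box, lying flat on its floor, and the job is handed in at 15.9 s of the 45 s allowed.

- **Pick and tip:** I lifted the whole pile in one grip at 35 N. I brought its outer end down inside the end wall at a 22° tilt, with the other end still above the rim. I then laid that end down in small steps and met no wall contact.
- **Set down:** The floor was felt at the expected height, with about 6 N of contact. I opened the fingers in the cut-outs and lifted clear.
- **Last checks:**
    - After release the wrist force was about 0 N.
    - The pile's top measured 121 × 60 mm at the height expected for lying home, with its yaw within 0.001 rad of the box's.
    - In the last pictures it sits level, like the full box next to it. Those pictures show only part of the bench knife and none of the breads. Nothing was touched on the way, but I did not re-measure them.
- **Disagreements:**
    - The top camera and the wrist camera put the pile about 3.5 mm apart in x, so I used only wrist views for the fit.
    - The box rim looked 2–6% narrower than specified in the wrist views, although it stayed centred.

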